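Pull the worn push-on knob off the control box

ROBOT

A 7-joint arm with a two-finger parallel gripper is mounted at the origin on a cart in front of the work surface, level with it; the furniture and walls round the work are solid. World frame = base frame: x ahead of the robot, y to its left, z up, the work surface at z = 0. Lengths are in mm, angles in rad, forces in N, time in s.
With the tool pointing down it reaches from about 400 to 900 mm from the base axis. Payload 5.6 kg.
Tool frame: the origin (TCP) lies midway between the tips of the shut fingers; the grasp point (between the pads) lies 19 mm behind it; z points along the fingers, y is the line along which they close (so a half turn about z gives the same grasp; the last joint's range is limited). The gripper opens to 92 mm and grips with 3 to 60 N. Pads are 20 mm wide; open, the fingers measure 128 mm over their backs; the gripper's body (75 mm by 189 mm) begins 69 mm behind the grasp point.
Start: joints at [-1.363, 0.468, -0.012, 1.603, 0.006, 1.071, -0.056], TCP at [161.358, 629.661, 214.592] pointing down, gripper open.
Joint ranges: [-2.53, 2.53], [-0.31, 2.02], [-1.57, 1.55], [0.28, 2.44], [-1.29, 4.43], [0.15, 1.84], [-2.92, 2.92]. Speed limits (rad/s): [2.57, 2.57, 3.14, 3.14, 3.14, 3.14, 3.14].

INTERFACE

Orientations are given as a rotation vector (axis times angle).
In Python, from cell import robot, grip, kin, viewer gives the robot as it stands. Calls block until the motion is done:
- robot.movep(position, orientation): joint-space move of the TCP to a pose.
- robot.servo_line(position, feed=150, rotation=None): straight line of the TCP; rotation=None keeps the orientation; feed is the mean speed in mm/s.
- robot.goto_joints(angles): joint-space move.
- grip(opening, newtons=None): opening from 0.0 (shut) to 1.0 (fully open); newtons is the grip in N (None keeps the last); returns when the fingers have stopped.
- robot.hold(seconds).
- kin.ik(position, orientation): joint angles nearest the present ones, or None.
- robot.observe(): the state.
- viewer.read_camera(name): name is "scene" or "top" or "wrist"; returns the picture (420x560x3 uint8, red, green, blue); there is no depth.
- viewer.camera_info(name): a dict with "camera_matrix" (3x3 intrinsics, pixels), "R" (3x3) and "t" (3): a world point X has camera coordinates R X + t. Camera axes: x right, y down, z forward; pixel columns grow to the right and rows downward; lengths in mm; the calibration is good to about 2 mm. A picture is of the moment at which its call begins: read the wrist's pose just before it. camera_info takes no time and is no camera call; for the wrist camera it gives the pose at the moment of the call.
A pose or a line that the arm cannot do raises robot.IKError and nothing moves.
- robot.job_done(): hands the job in; it is judged then, once.
Trained networks look in the newest picture that a camera, given by its name, has taken for a name from the list of things; names that differ only in an ending like _2 or _b are one class to them, and where a whole thing is asked for, a point or a joint stands for the part that bears it (a point fixed in the world has none). Each returns a list of dicts, best first, with "confidence" (0 to 1); they miss things now and then, are a little off and sometimes report something else, mostly with a low value. They report only what shows in the picture. A call takes as long as a camera call.
- viewer.silhouettes(name, camera): "mask" (420x560 bool, what is visible of it).
- viewer.pinpoint(name, camera): "at" ([x, y, z] in mm, in the coordinates of the camera as it stood for that picture, good to about 4 mm: a listed point, or the origin of a listed thing).
The state is a dict: "t": time; "joints": joint angles; "joint_velocities": joint speeds; "joint_torque": joint torques, N m; "tcp_pos": TCP position; "tcp_rot": TCP orientation; "contact_force": force on the tool from outside, world axes, zero at the start; "wrist_torque": the same for the moment, N m; "grip_width": opening from 0.0 (shut) to 1.0 (fully open); "grip_force": force on a finger pad.
Only numpy, scipy, OpenCV 4.12 (cv2) and the standard library are available. Lean on these libraries where they do the work, as an engineer would, in place of code of your own. Each camera call takes 0.05 s, during which the arm holds its last target. There are 200 camera calls.

TASK

The red-capped knob on the control box is worn out: take the orange-handled puller from its stand, slide its fork fully home under the knob's skirt without leaning hard on the panel or the shaft, and pull the knob straight up until it pops off; do not grip the knob with the fingers. Tip the knob off the fork into the yellow bin, then stand the puller upright on the bench top. Leave the grey-capped knob seated and the other things where they are.

Things in the scene. Friction and masses are not known exactly. Their poses are not given: they have to be found in the camera images.
- control: Grey control box with aluminium top panel, 150 x 150 x 52 mm, screwed down. Origin: centre of its underside; x points from its front (vents, facing the robot) to its back, z up. Two upright shafts, each with a push-on knob, stand at x = +20 mm, y = +40 and -40 mm: 10 mm square, 19 mm tall, in a round nut 14 mm across and 2 mm high on the panel.
- panel (a point): Centre of the control box's flat top panel, 52 mm above its underside; same axes. Apart from the knobs nothing on it is higher than 1.5 mm, so the panel in front of the knobs (from x = -73 mm) is clear to set the fork on and slide along. Set the sole down slowly (5 mm/s or less): panel and nuts are delicate and must not be pushed with more than 25 N.
- knob_red_center (a point): Centre of the push-on knob with the red cap (35 g), on either of the two shafts. Black, round, 24 mm tall: at the bottom a flat skirt 40 mm across and 4 mm thick, above it a fluted barrel 26 mm across. This point is on its axis 12 mm above the skirt's underside; z is its axis. Keep the force between puller and knob under 30 N.
- red_skirt (a point): Centre of the underside of the red knob's skirt. Seated, it is 3 mm above the panel: a 3 mm gap all round, with the nut in its middle. Two spring balls in the shaft hold the knob: it takes a pull of about 9 to 16 N straight up over the first 5 mm, then snaps free and hops up a few mm; 17 mm above its seat it is clear of the shaft.
- knob_grey_center (a point): Same point of the other knob, alike but with a grey cap, on the other shaft, 80 mm from the red one. It must stay seated.
- puller_grip (a point): Middle of the orange handle of the loose puller (170 g), an upright block 26 (puller x) x 16 (puller y) x 44 mm tall; grip it across the 16 mm. x is the way the fork points, z up. Below the handle are an aluminium collar (24 mm square, its top 22 mm and underside 32 mm below this point) and a steel stem 8 mm square with the forked foot, a steel C open to +x and both sides.
- puller_collar (a point): Centre of the underside of the puller's collar, on the handle's axis; same axes. How far the stem is drawn out below it is set by a clamp (holds over 60 N), differs each time and is not reported: the fork's flat sole is 53 to 73 mm below this point, so the sole must be found by feel. The top plate of the C is 38 to 41 mm above the sole, its back web 24 to 27 mm behind the axis.
- puller_top (a point): Middle of the top of the handle, 22 mm above the grip point. The foot seen from above: 54 mm wide, two tines from 7.5 mm behind the handle's axis to 21 mm in front of it, 2.6 mm thick at the root, 1.8 mm at the tip, flat below; slot between them 24 mm wide, ending 7.5 mm behind the axis: there the nut stops the fork with the handle's axis over the knob's (within 1 mm).
- handle_foot (a point): Middle of the joint of handle and collar, 22 mm below the grip point. Lips along the outer edges of the foot (6 mm high, 50 mm apart) keep a pulled knob on the fork sideways; to the front it is open. Steel and knob are slippery (friction 0.24 to 0.36): the knob slides off forwards once the fork is tipped nose down by about 25 degrees.
- stand: Blue stand fixed to the bench. Origin: under its middle; the puller starts hanging in it by its collar, fork along the stand's +x. Its shelf (top 87 mm up, 4 mm thick, 44 mm wide, x from -12 to +38 mm) has a slot 12 mm wide, open to -x, round the stem; a back plate closes it at x = 38 mm. To take the puller: lift it 4 mm, draw it out along -x by at least 40 mm, then up.
- bin: Loose yellow open pick bin, 139 x 132 x 72 mm, 0.45 kg; walls 72 mm high at the back (+x), 48 mm at the front (-x), a divider 45 mm high along x in the middle. Origin: centre of its underside. Inside it is about 110 x 100 mm.
- screwdriver_yellow: Bystander: screwdriver with an orange handle, lying behind the control box, 167 mm long; origin under its middle.
- box_cube: Bystander: small blue carton with a brown top, 62 x 60 x 61 mm; origin at the centre of its underside.
- thread_spool: Bystander: spool of red thread, 40 mm across, 36 mm high; origin at the centre of its underside.

How it is judged:
By the outcome, as a careful person would: the job done as asked, in the order asked, and still so for the second after the job is handed in, with the robot touching nothing.
It also fails if it takes over 72 s, if anything falls off the work surface, if the arm or the gripper's body presses on something with over 40 N, if the wrist force passes 120 N, or if a joint passes its speed limit or range.

## Working session

There is one attempt and no reset: what is moved stays moved. The work goes in short steps, each a Python script; the robot and the scene stay as the last script left them, time stands still between calls to the robot, and variables do not carry over. Pictures are saved under pics/ and viewed, at most 10 in all, crops included, and the job is handed in when it is done.

```bash
ls; mkdir -p pics; cat > h.py <<'E'
import numpy as np, cv2
from scipy.spatial.transform import Rotation as R
from cell import robot, grip, kin, viewer
def c2w(cam,p,info=None):
    i=info or viewer.camera_info(cam); return np.array(i["R"]).T@(np.array(p)-np.array(i["t"]))
def save(cam,fn):
    im=viewer.read_camera(cam); cv2.imwrite(fn,im[:,:,::-1]); return im
def pins(names,cam,info=None,n=2):
    for k in names:
        for d in viewer.pinpoint(k,cam)[:n]:
            print(cam,k,round(d["confidence"],2),np.round(c2w(cam,d["at"],info),1))
E
python3 - <<'E'
from h import *
a=save("scene","pics/s.png"); b=save("top","pics/t.png")
cv2.imwrite("pics/st.png",cv2.resize(np.vstack([a,b])[:,:,::-1],None,fx=.7,fy=.7))
N=["control","panel","knob_red_center","knob_grey_center","puller_grip","puller_collar","puller_top","stand","bin","screwdriver_yellow","box_cube","thread_spool"]
for c in ("scene","top"): pins(N,c,n=1)
o=robot.observe(); print(o["t"],o["tcp_rot"],o["contact_force"])
E
```

```text
pics
scene control 0.79 [497.8 335.7  -2.2]
scene panel 0.91 [495.1 336.5  49. ]
scene knob_red_center 0.69 [433.4  74.8 140. ]
scene knob_grey_center 0.48 [510.1 378.3  64.5]
scene puller_grip 0.68 [427.9  79.6 115.5]
scene puller_collar 0.66 [435.6  75.4  90.1]
scene puller_top 0.59 [428.8  73.7 143.5]
scene stand 0.77 [436.9  75.1   1.5]
scene bin 0.69 [ 683.2 -117.9   -1.5]
scene screwdriver_yellow 0.96 [659.8 313.5   4.7]
scene box_cube 0.84 [720.3 343.2   2. ]
scene thread_spool 0.56 [715.5 261.6   1.1]
top control 0.83 [499.4 336.5  -3.1]
top panel 0.96 [499. 334.  48.]
top knob_red_center 0.67 [521.8 303.6  66.6]
top knob_grey_center 0.62 [512.8 378.8  63.4]
top puller_grip 0.58 [432.6  79.  120.4]
top puller_collar 0.74 [432.6  72.1  86.8]
top puller_top 0.57 [432.4  75.3 136.6]
top stand 0.72 [436.2  77.3  -1.3]
top bin 0.92 [ 6.798e+02 -1.172e+02 -1.000e-01]
top screwdriver_yellow 0.73 [ 6.562e+02  3.139e+02 -1.000e-01]
top box_cube 0.7 [525.9 300.9  55.3]
top thread_spool 0.6 [716.8 263.2  -1.4]
1.3 [3.92894467e-01 3.11686225e+00 7.09073127e-05] [-0.13026966  0.05241189 -0.26197829]
```

View pics/st.png

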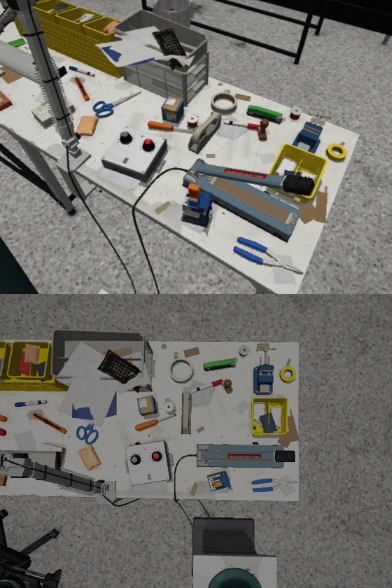

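The scene view shows the control box at about (135,155), the stand at (198,200) and the bin at (298,172). In the top view they are at (148,462), (218,483) and (270,417). A paper trimmer lies between the stand and the bin. The red knob is on the right (-y) shaft. Next I'll look from close by with the wrist camera.

```bash
python3 - <<'E'
from h import *
i=viewer.camera_info("wrist"); o=robot.observe()
Rt=R.from_rotvec(o["tcp_rot"]).as_matrix(); C=-np.array(i["R"]).T@np.array(i["t"])
print("cam in tool",Rt.T@(C-o["tcp_pos"]),"\n",np.round(np.array(i["R"])@Rt,2),np.round(Rt,2),i["camera_matrix"][0])
t=cv2.imread("pics/t.png"); cv2.imwrite("pics/tc.png",cv2.resize(t[160:320,150:440],None,fx=2.7,fy=2.7,interpolation=2))
rot=o["tcp_rot"]
def down(yaw): return (R.from_euler('z',yaw)*R.from_matrix(np.diag([-1,1,-1.]))).as_rotvec()
for y in (0,np.pi):
  for p in ([430,75,300],[500,335,200],[680,-117,200]):
    q=kin.ik(p,down(y)); print(y,p,None if q is None else np.round(q,2))
E
```

```text
cam in tool [  76.76801526   -0.3329489  -170.84895426] 
 [[ 0.    1.   -0.  ]
 [-0.96  0.   -0.27]
 [-0.27  0.    0.96]] [[-0.97  0.25  0.  ]
 [ 0.25  0.97  0.  ]
 [-0.    0.   -1.  ]] [336.21271174   0.         277.92411921]
0 [430, 75, 300] [-0.72 -0.02  0.47  2.01  0.01  1.14  1.32]
0 [500, 335, 200] [-0.71  0.4   0.09  1.75 -0.04  1.    0.96]
0 [680, -117, 200] [-0.33  0.62  0.68  1.54 -0.41  1.13  2.01]
3.141592653589793 [430, 75, 300] [-0.95 -0.03  0.7   2.02  0.02  1.14 -1.83]
3.141592653589793 [500, 335, 200] [-1.16  0.46  0.68  1.77 -0.33  1.03 -1.93]
3.141592653589793 [680, -117, 200] [-0.46  0.7   0.92  1.55 -0.58  1.19 -1.  ]
```

View pics/tc.png

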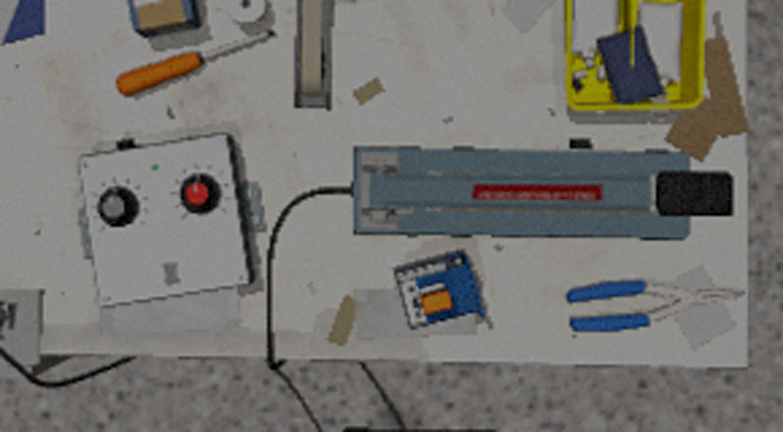

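The crop shows the red knob at (198,192), the grey knob at (118,205), the control box turned slightly, and the orange handle in the stand at (437,300). The stand is turned about 90° to the robot. The trimmer occupies (355..735, 150..238).

```bash
cat >> h.py <<'E'
def down(yaw): return (R.from_euler('z',yaw)*R.from_matrix(np.diag([-1,1,-1.]))).as_rotvec()
E
python3 - <<'E'
from h import *
ims=[]
def look(p,yaw,names,fn):
    robot.movep(p,down(yaw)); i=viewer.camera_info("wrist"); ims.append(save("wrist",fn)); pins(names,"wrist",i,1)
K=["control","panel","knob_red_center","red_skirt","knob_grey_center"]
look([500,320,260],0.1,K,"pics/w1.png")
look([510,330,200],0.1,K,"pics/w2.png")
S=["stand","puller_grip","puller_collar","puller_top","handle_foot"]
look([420,80,270],0.,S,"pics/w3.png")
look([425,85,220],0.1,S,"pics/w4.png")
cv2.imwrite("pics/w.png",cv2.resize(np.hstack([ims[1],ims[2]])[:,:,::-1],None,fx=.714,fy=.714,interpolation=3))
o=robot.observe(); print(o["t"],np.round(o["joints"],2))
E
```

```text
wrist control 0.71 [496.2 332.6  -1.1]
wrist panel 0.83 [494.5 333.7  53.7]
wrist knob_red_center 0.96 [527.9 301.1  65.9]
wrist red_skirt 0.81 [521.4 299.9  52.5]
wrist knob_grey_center 0.62 [506.9 380.3  68.8]
wrist control 0.69 [497.2 332.4  -3.2]
wrist panel 0.93 [498.9 337.5  54.8]
wrist knob_red_center 0.95 [524.4 302.8  67.7]
wrist red_skirt 0.88 [523.5 297.3  50.2]
wrist knob_grey_center 0.57 [508.6 379.5  71.7]
wrist stand 0.88 [429.7  74.8  -1.1]
wrist puller_grip 0.87 [431.4  74.  120.8]
wrist puller_collar 0.7 [429.9  78.   89.1]
wrist puller_top 0.96 [430.9  77.6 141.4]
wrist handle_foot 0.91 [430.3  78.8  94.2]
wrist stand 0.71 [427.6  78.6  -1.2]
wrist puller_grip 0.97 [429.4  73.5 124.1]
wrist puller_collar 0.72 [432.6  75.1  90.4]
wrist puller_top 0.58 [431.4  78.7 139. ]
wrist handle_foot 0.61 [428.   76.4  98.5]
5.925 [-0.48  0.08  0.21  2.11 -0.02  0.95  1.42]
```

View pics/w.png

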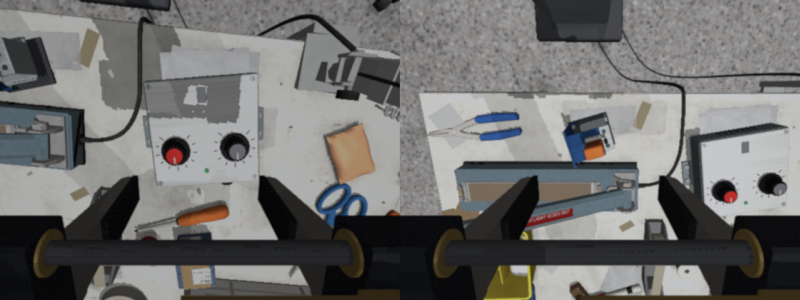

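The left wrist view shows the red knob at (174,152) and the grey one at (236,147). The right view shows the stand with the orange handle at (593,150). I'll refine the measurements with colour back-projection.

```bash
python3 - <<'E'
from h import *
def ray(i,uv,z):
    K=np.array(i["camera_matrix"]);Rm=np.array(i["R"]);C=-Rm.T@np.array(i["t"])
    d=(Rm.T@np.linalg.inv(K)@np.c_[uv,np.ones(len(uv))].T).T
    return C+d*((z-C[2])/d[:,2])[:,None]
def red(im):
    h=cv2.cvtColor(im,cv2.COLOR_RGB2HSV); return ((h[...,0]<6)|(h[...,0]>172))&(h[...,1]>150)&(h[...,2]>80)
# fresh pictures, several poses
for k,p in enumerate([[505,340,190],[470,300,200]]):
    robot.movep(p,down(0.1)); i=viewer.camera_info("wrist"); im=save("wrist",f"pics/c{k}.png")
    for nm,z in (("knob_red_center",67),("knob_grey_center",67),("panel",52)):
        m=viewer.silhouettes(nm,"wrist")
        if not m: continue
        u=np.argwhere(m[0]["mask"])[:,::-1].astype(float); print(nm,len(u),np.round(ray(i,[u.mean(0)],z)[0],1))
    m=red(im); n,l,s,c=cv2.connectedComponentsWithStats(m.astype(np.uint8))
    for j in range(1,n):
        if s[j,4]>60: print("red",s[j],np.round(ray(i,[c[j]],79)[0],1))
    m=viewer.silhouettes("control","wrist")[0]["mask"].astype(np.uint8)
    g=cv2.cvtColor(im,cv2.COLOR_RGB2GRAY)
    pm=((g>130).astype(np.uint8))*m
    pm=cv2.morphologyEx(pm,cv2.MORPH_CLOSE,np.ones((25,25)))
    cs=max(cv2.findContours(pm,0,2)[0],key=cv2.contourArea)[:,0].astype(float)
    w=ray(i,cs,52)[:,:2]; print("panelrect",cv2.minAreaRect(w.astype(np.float32)))
robot.movep([425,75,215],down(0.2)); i=viewer.camera_info("wrist"); im=save("wrist","pics/c3.png")
K=np.array(i["camera_matrix"]);pc=np.array(i["R"])@[430,76,120]+i["t"];uv=K@pc;uv=uv[:2]/uv[2];print(uv)
x0,y0=max(0,int(uv[0])-70),max(0,int(uv[1])-55); print(x0,y0)
cv2.imwrite("pics/c3c.png",cv2.resize(im[y0:y0+110,x0:x0+140,::-1],None,fx=5,fy=5,interpolation=2))
print(robot.observe()["t"]); import json; json.dump({k:np.array(v).tolist() for k,v in i.items()},open("i3.json","w"))
E
```

```text
knob_red_center 1354 [520.3 299.9  67. ]
knob_grey_center 1409 [507.  376.9  67. ]
panel 21992 [486.4 334.4  52. ]
red [221 213  25  23 397] [523.5 299.6  79. ]
panelrect ((495.626953125, 333.9964294433594), (149.28500366210938, 156.02528381347656), 10.710360527038574)
knob_red_center 1099 [520.1 299.   67. ]
knob_grey_center 1052 [505.7 374.1  67. ]
panel 18628 [482.2 328.3  52. ]
red [262 250  23  21 334] [523.4 299.6  79. ]
panelrect ((494.2420654296875, 331.1653747558594), (153.18902587890625, 159.87994384765625), 10.527440071105957)
[276.89909696 218.30434075]
206 163
8.775
```

View pics/c3c.png

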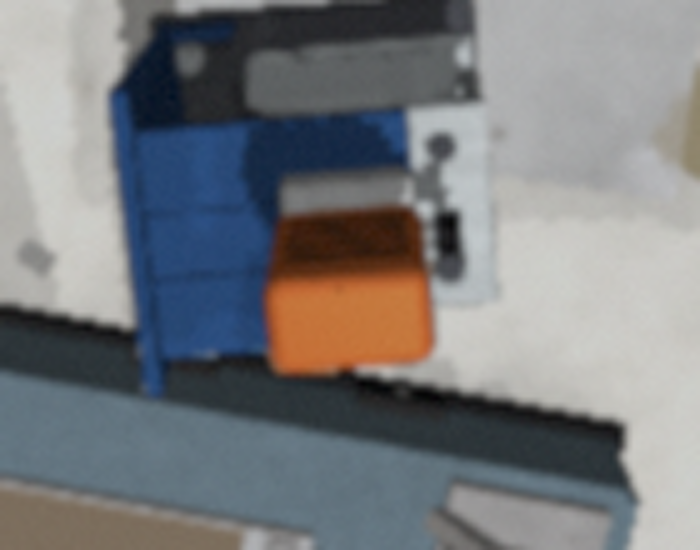

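The crop shows the handle's top face with corners at about (270,277), (425,263), (432,358) and (273,372). The blue back plate is on the left, so the stand's +x is towards world -y.

```bash
python3 - <<'E'
from h import *
import json
i=json.load(open("i3.json"));K=np.array(i["camera_matrix"]);Rm=np.array(i["R"]);C=-Rm.T@np.array(i["t"])
def ray(p,z):
    uv=np.array(p)/5+[206,163]-.4; d=(Rm.T@np.linalg.inv(K)@np.c_[uv,np.ones(len(uv))].T).T
    return C+d*((z-C[2])/d[:,2])[:,None]
w=ray([(270,277),(425,263),(432,358),(273,372)],141)[:,:2]; print(w,w.mean(0))
print([np.linalg.norm(w[k]-w[(k+1)%4]) for k in range(4)])
for a,b in((1,0),(2,3)): d=w[b]-w[a]; print("yaw",np.degrees(np.arctan2(d[1],d[0])))
# backplate top edge and shelf right edge (shelf z=87)
s=ray([(410,108),(137,128),(165,358)],87)[:,:2]; print(s); d=s[1]-s[0]; print(np.degrees(np.arctan2(d[1],d[0])))
ps=np.radians(-80)
for yaw in (ps+np.pi, ps, ps+np.pi/2, ps-np.pi/2):
    for p in ([430,76,103],[430,130,200]):
        q=kin.ik(p,down(yaw)); print(round(yaw,2),None if q is None else np.round(q,2))
E
```

```text
[[426.11358378  61.81111848]
 [419.19274816  84.4667211 ]
 [433.92959495  88.75944852]
 [441.123943    65.13449813]] [430.08996747  75.04294656]
[np.float64(23.689117661269027), np.float64(15.349337508352482), np.float64(24.696091277638292), np.float64(15.37386536786289)]
yaw -73.01313122493082
yaw -73.06328535485481
[[406.39550388  80.9558316 ]
 [419.95159764  33.25000234]
 [462.49846648  45.72562219]]
-74.13696490650645
1.75 [ 0.5   0.44 -0.88  2.15  0.5   0.76  2.61]
1.75 [ 0.42  0.26 -0.89  2.04  0.25  0.94  2.72]
-1.4 [-0.49  0.28  0.28  2.21 -0.12  0.66  0.05]
-1.4 [-0.56  0.14  0.21  2.1  -0.04  0.91 -0.15]
0.17 [-0.38  0.28  0.14  2.21 -0.06  0.66  1.56]
0.17 [-0.46  0.14  0.1   2.09 -0.02  0.91  1.4 ]
-2.97 [-1.27  0.68  1.36  2.25 -0.87  0.94 -0.76]
-2.97 [-1.51  0.37  1.39  2.14 -0.44  0.98 -1.27]
```

```bash
cat >> h.py <<'E'
PS=np.radians(-73.5); d2=lambda a:np.array([np.cos(a),np.sin(a),0])
def st(*m):
    o=robot.observe(); print(*m,"t",round(o["t"],2),np.round(o["tcp_pos"],1),"F",np.round(o["contact_force"],2),"M",np.round(o["wrist_torque"],2),"w",round(o["grip_width"]*92,1),"gf",round(o["grip_force"],1)); return o
E
python3 - <<'E'
from h import *
g=np.array([430,75.2,120])  # grip point
T=g-[0,0,18]
robot.movep(T+[0,0,100],down(PS)); grip(0.5)
robot.servo_line(T,feed=70); st("at")
grip(0.0,50); st("gripped")
robot.servo_line(T+[0,0,4.5],feed=15); st("up4")
p=T+[0,0,4.5]-55*d2(PS); robot.servo_line(p,feed=50); st("out")
robot.servo_line(p+[0,0,110],feed=120); st("lift")
i=viewer.camera_info("wrist"); a=save("wrist","pics/d1.png"); b=save("scene","pics/d2.png")
cv2.imwrite("pics/d.png",cv2.resize(np.hstack([a,b])[:,:,::-1],None,fx=.714,fy=.714,interpolation=3))
pins(["puller_grip","puller_collar","puller_top"],"wrist",i,1); pins(["puller_grip","puller_collar","puller_top"],"scene",None,1)
E
```

```text
at t 12.47 [430.3  75.3 102.4] F [ 0.59 -0.47  0.4 ] M [-0.12  0.03 -0.02] w 45.8 gf 0.0
gripped t 13.03 [430.2  75.2 102.1] F [ 1.13 -0.22  0.28] M [-0.11  0.02 -0.01] w 15.8 gf 50.0
up4 t 13.47 [429.9  75.2 106.5] F [ 0.61  0.31 -1.84] M [-0.1   0.05  0.05] w 15.4 gf 50.0
out t 14.72 [414.5 127.6 106.5] F [ 0.26 -1.13 -1.48] M [-0.06  0.04  0.  ] w 15.8 gf 50.0
lift t 15.79 [413.9 127.7 215.8] F [-0.97  0.25 -1.81] M [-0.09  0.02  0.04] w 16.0 gf 50.0
wrist puller_grip 0.83 [415.3 126.  230.9]
wrist puller_collar 0.88 [415.  125.1 203.2]
wrist puller_top 0.56 [413.2 129.2 251.4]
scene puller_grip 0.94 [407.4 129.  228.9]
scene puller_collar 0.69 [416.5 130.1 202.6]
scene puller_top 0.72 [414.  130.2 253.3]
```

View pics/d.png

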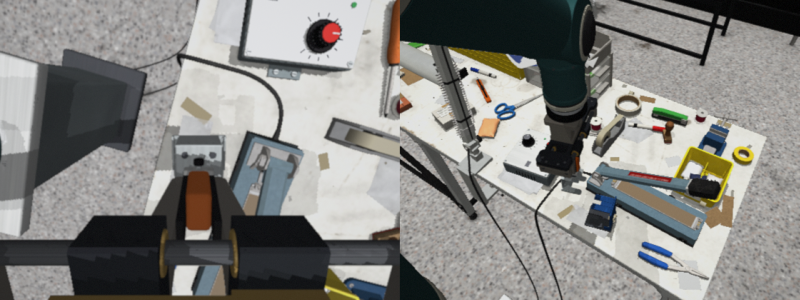

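The puller is out of the stand. The orange handle is between the fingers at (200,195) in the wrist view, upright. Next: go over the panel, set down slowly and feel for the sole.

```bash
cat >> h.py <<'E'
CY=0.184; KN=np.array([523.5,299.6,0])
def F(n=3):
    s=[]
    for _ in range(n): s.append(robot.observe()["contact_force"]); robot.hold(0.02)
    return np.mean(s,0)
E
python3 - <<'E'
from h import *
a=KN-48*d2(CY)
o=robot.observe()
robot.movep([*a[:2],225],down(CY)); robot.servo_line([*a[:2],144],feed=60)
robot.hold(0.2); b=F(6); st("above"); z=144
while z>114:
    z-=0.4; robot.servo_line([*a[:2],z],feed=5); f=F(2)-b
    if f[2]>2.5: break
st("touch"); print(z,f)
import json; json.dump(dict(z=z,b=b.tolist()),open("touch.json","w"))
E
```

```text
above t 19.11 [476.4 290.9 144.2] F [ 0.16 -0.98 -2.2 ] M [ 0.03  0.   -0.02] w 15.7 gf 50.0
touch t 36.11 [476.5 290.9 120.4] F [-1.55 -0.29  4.32] M [-0.24  0.37 -0.03] w 15.5 gf 50.0
119.99999999999966 [-0.68082812  0.07416966  6.4896787 ]
```

```bash
python3 - <<'E'
from h import *
import json
j=json.load(open("touch.json")); b=np.array(j["b"]); z=j["z"]+0.2
a=KN-48*d2(CY); u=d2(CY)
s=0; steps=[6]*6+[3,3]+[1]*10
for k in steps:
    s+=k; p=a+s*u; robot.servo_line([p[0],p[1],z],feed=40 if k>3 else 15)
    f=F(1)-b; ax=f@u; print(s,round(z,2),"ax %.1f lat %.1f z %.1f"%(ax,f@d2(CY+np.pi/2),f[2]))
    if ax<-6 or abs(f[2])>15: break
    if f[2]>5: z+=.15
    elif f[2]<1: z-=.15
st("end"); json.dump(dict(z=z,b=b.tolist(),s=s),open("slide.json","w"))
E
```

```text
6 120.2 ax 0.2 lat -0.2 z 6.1
12 120.35 ax 0.0 lat -0.9 z 5.6
18 120.5 ax 0.9 lat 0.6 z 4.7
24 120.5 ax 0.4 lat -0.1 z 4.1
30 120.5 ax 1.0 lat 0.4 z 5.0
36 120.5 ax 0.2 lat 0.1 z 4.5
39 120.5 ax -1.1 lat 0.6 z 4.9
42 120.5 ax 0.0 lat 0.8 z 4.5
43 120.5 ax 0.5 lat 0.7 z 5.0
44 120.5 ax -0.7 lat 0.8 z 5.0
45 120.65 ax -0.1 lat -0.6 z 3.7
46 120.65 ax 0.4 lat 0.7 z 2.5
47 120.65 ax -0.3 lat -0.4 z 2.1
48 120.65 ax 0.5 lat -0.2 z 0.1
49 120.5 ax 0.3 lat 0.1 z 2.6
50 120.5 ax -2.7 lat -0.1 z 4.4
51 120.5 ax -4.7 lat 0.2 z 7.0
52 120.65 ax -6.7 lat -0.7 z 7.9
end t 41.41 [525.5 300.1 120.5] F [-6.26 -1.44  5.37] M [-0.45  1.89 -0.02] w 15.7 gf 50.0
```

```bash
python3 - <<'E'
from h import *
a=KN-48*d2(CY); u=d2(CY); p=a+50*u; z=120.5
robot.servo_line([p[0],p[1],z],feed=15); st("home")
for dz in (1,2,3,4,5,6,7,9,12):
    robot.servo_line([p[0],p[1],z+dz],feed=12); o=robot.observe(); print(dz,np.round(o["contact_force"],1),np.round(o["tcp_pos"][2],1))
robot.servo_line([p[0],p[1],z+40],feed=60); st("up")
i=viewer.camera_info("scene")
im=save("scene","pics/e.png"); 
K=np.array(i["camera_matrix"]);pc=np.array(i["R"])@[525,300,90]+i["t"];uv=(K@pc)/pc[2];print(uv)
x,y=int(uv[0]),int(uv[1]); cv2.imwrite("pics/ec.png",cv2.resize(im[max(0,y-45):y+45,max(0,x-60):x+60,::-1],None,fx=5,fy=5,interpolation=2))
pins(["knob_red_center","knob_grey_center","bin"],"scene",None,2)
save("top","pics/e2.png"); m=viewer.silhouettes("bin","top")
c=max(cv2.findContours(m[0]["mask"].astype(np.uint8),0,2)[0],key=cv2.contourArea); print("bin px",cv2.minAreaRect(c))
pins(["bin"],"top",None,1)
# IK of tipped poses over bin: pitch nose-down about puller y
for yaw in (0,CY,-.5,-1.2,-1.57,1.57,3.14,-2.6):
  for th in (32,38):
    r=(R.from_euler('z',yaw)*R.from_euler('y',th,degrees=True)*R.from_matrix(np.diag([-1,1,-1.]))).as_rotvec()
    q=kin.ik([660,-117,150],r); q0=kin.ik([660,-117,180],down(yaw)); print(yaw,th,None if q is None else np.round(q,2),None if q0 is None else np.round(q0,2))
E
```

```text
home t 41.69 [525.  299.9 120.5] F [-3.71 -1.04  4.39] M [-0.36  1.21 -0.02] w 15.6 gf 50.0
1 [-2.8  0.6 -1. ] 121.0
2 [-2.9 -0.2 -3.9] 122.0
3 [-1.2 -0.7 -9. ] 122.8
4 [-0.4 -0.9 -6. ] 124.8
5 [-2.1  0.2 -1.5] 126.7
6 [-0.5 -0.6 -1.4] 127.1
7 [-0.3  0.2 -2.3] 127.6
9 [-2.4 -0.8 -3. ] 129.3
12 [-3.3 -1.3  0.5] 133.1
up t 44.77 [525.6 300.  160.7] F [ 0.86  0.67 -3.15] M [ 0.01 -0.04 -0.  ] w 16.1 gf 50.0
[209.81459135 197.31500475   1.        ]
scene knob_red_center 0.48 [524.7 296.3 107.1]
scene knob_grey_center 0.65 [511.2 374.8  67.5]
scene bin 0.88 [ 680.7 -118.8   -2. ]
bin px ((385.0, 173.0), (54.0, 52.0), 90.0)
top bin 0.65 [ 679.9 -117.    -1.1]
0 32 [ 0.01  0.91  0.18  1.09 -0.06  1.7   1.74] [ 0.01  0.53  0.17  1.59 -0.1   1.03  1.77]
0 38 [ 0.01  0.99  0.18  0.99 -0.05  1.83  1.74] [ 0.01  0.53  0.17  1.59 -0.1   1.03  1.77]
0.184 32 [-0.02  0.9   0.16  1.12  0.03  1.67  1.87] [ 0.03  0.53  0.13  1.59 -0.08  1.03  1.94]
0.184 38 [-0.02  0.97  0.17  1.02  0.05  1.79  1.87] [ 0.03  0.53  0.13  1.59 -0.08  1.03  1.94]
-0.5 32 [ 0.09  0.91  0.21  1.11 -0.29  1.69  1.39] [-0.07
[... 395 characters left out ...]
5   1.61 -0.3   1.05  0.37]
-1.57 38 [ 0.23  0.75  0.27  1.48 -0.78  1.38  0.8 ] [-0.22  0.57  0.5   1.61 -0.3   1.05  0.37]
1.57 32 [-0.14  0.61 -0.    1.65  0.64  1.06  2.63] [ 0.87  0.98 -1.33  1.53  0.96  1.4   2.61]
1.57 38 [-0.19  0.64  0.02  1.66  0.73  1.11  2.54] [ 0.87  0.98 -1.33  1.53  0.96  1.4   2.61]
3.14 32 [-0.36  0.43  0.65  2.09 -1.25  0.36 -0.28] [-0.64  0.94  1.34  1.63 -0.94  1.35 -0.73]
3.14 38 [ 1.15  0.88 -1.32  2.08  1.71  0.66 -2.74] [-0.64  0.94  1.34  1.63 -0.94  1.35 -0.73]
-2.6 32 [ 0.04  0.46  0.36  1.96 -1.09  0.66  0.17] [-0.36  0.61  0.71  1.62 -0.44  1.08 -0.56]
-2.6 38 [ 0.15  0.46  0.27  2.   -1.28  0.66  0.39] [-0.36  0.61  0.71  1.62 -0.44  1.08 -0.56]
```

View pics/ec.png

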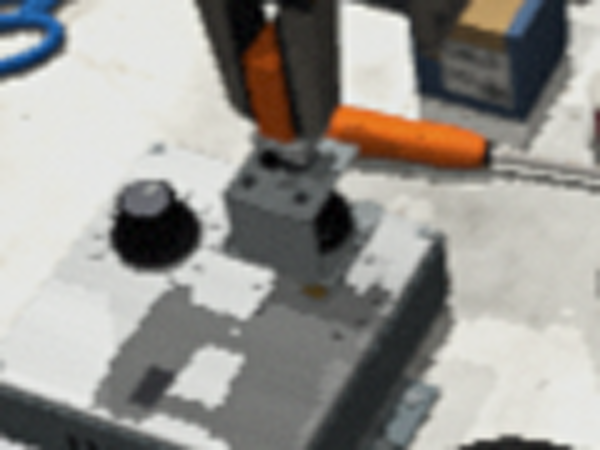

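The crop shows the knob lifted on the fork, dark at (333,225), with the bare shaft area below and the grey knob seated at (155,225). The measured knob height of 107 matches the fork height. Next: carry it level to the bin and tip.

```bash
python3 - <<'E'
from h import *
Y=-1.57
rt=(R.from_euler('z',Y)*R.from_euler('y',38,degrees=True)*R.from_matrix(np.diag([-1,1,-1.]))).as_rotvec()
o=robot.observe(); p=o["tcp_pos"]
robot.servo_line([p[0],p[1],200],feed=80)
robot.servo_line([680,-87,185],feed=170,rotation=down(Y)); st("over bin")
robot.servo_line([680,-87,165],feed=60)
robot.servo_line([680,-133.6,149],feed=45,rotation=rt); robot.hold(0.5); st("tipped")
im=save("scene","pics/f.png"); pins(["knob_red_center","bin"],"scene",None,2)
i=viewer.camera_info("scene");K=np.array(i["camera_matrix"]);pc=np.array(i["R"])@[680,-110,60]+i["t"];uv=(K@pc)/pc[2]
x,y=int(uv[0]),int(uv[1]); cv2.imwrite("pics/fc.png",cv2.resize(im[max(0,y-60):y+50,max(0,x-70):x+70,::-1],None,fx=5,fy=5,interpolation=2))
E
```

```text
over bin t 48.37 [680.  -86.2 185.1] F [-0.25 -0.11 -1.88] M [-0.08  0.02  0.07] w 15.9 gf 50.0
tipped t 50.59 [ 680.  -133.5  149.1] F [ 0.13  0.04 -2.23] M [-0.95  0.06 -0.02] w 15.9 gf 50.0
```

View pics/fc.png

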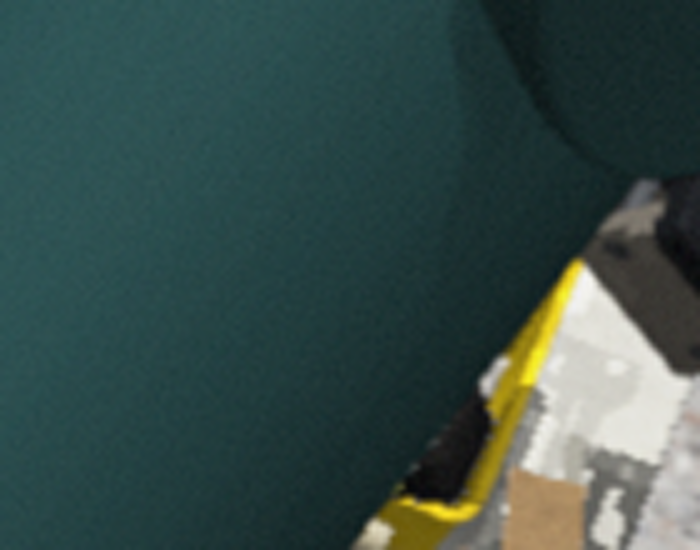

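The arm hides most of the bin in this view, with something dark inside at (450,455). I'll move clear to above the set-down spot and look again.

```bash
python3 - <<'E'
from h import *
robot.servo_line([680,-80,180],feed=70,rotation=down(-1.57))
robot.servo_line([635,45,160],feed=140); st("spot")
i=viewer.camera_info("top");a=save("top","pics/g1.png"); pins(["knob_red_center","bin"],"top",None,2)
b=save("scene","pics/g2.png"); pins(["knob_red_center","bin"],"scene",None,2)
def crop(im,i,X):
    K=np.array(i["camera_matrix"]);pc=np.array(i["R"])@X+i["t"];uv=(K@pc)/pc[2];x,y=int(uv[0]),int(uv[1])
    x=max(0,min(x-60,440)); y=max(0,min(y-45,310)); return cv2.resize(im[y:y+90,x:x+120,::-1],None,fx=3.3,fy=3.3,interpolation=2)
X=np.array([670,-50,40])
cv2.imwrite("pics/gc.png",np.hstack([crop(a,i,X),crop(b,viewer.camera_info("scene"),X)]))
E
```

```text
spot t 52.88 [635.4  43.6 160.3] F [-0.16 -0.53 -1.48] M [-0.06  0.03  0.  ] w 15.9 gf 50.0
top knob_red_center 0.42 [ 682.3 -154.3   18.6]
top bin 0.61 [511.8 382.2  67. ]
scene knob_red_center 0.67 [659.9 313.6   3. ]
scene bin 0.78 [ 682.1 -119.     0.9]
scene bin 0.18 [716.8 344.5  -0.9]
```

View pics/gc.png

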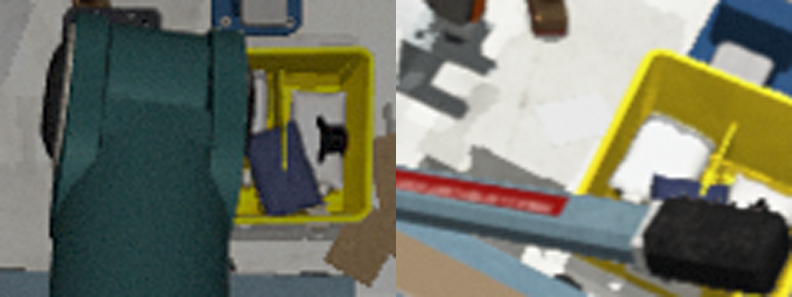

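The knob lies in the bin's right bay, at (332,138) in the left crop. Now I'll set the puller down.

```bash
python3 - <<'E'
from h import *
robot.servo_line([655,45,160],feed=60)
robot.servo_line([655,45,73],feed=70); b=F(3); st("low"); z=73
while z>62:
    z-=0.6; robot.servo_line([655,45,z],feed=8); f=F(1)-b
    if f[2]>2: break
st("touch"); print(z,f)
robot.servo_line([655,45,z+.15],feed=5)
grip(0.45); st("open"); 
robot.servo_line([655,45,z+110],feed=110)
i=viewer.camera_info("wrist"); im=save("wrist","pics/z.png"); pins(["puller_top","puller_grip","puller_collar"],"wrist",i,1)
b2=save("top","pics/z2.png"); pins(["knob_grey_center"],"top",None,1)
cv2.imwrite("pics/zz.png",cv2.resize(np.hstack([im,b2])[:,:,::-1],None,fx=.714,fy=.714,interpolation=3)); st()
E
```

```text
low t 55.11 [655.4  45.   73.6] F [ 0.11 -0.07 -1.97] M [-0.08  0.02 -0.01] w 15.6 gf 50.0
touch t 57.51 [655.2  44.9  68.5] F [-1.98 -0.37  4.68] M [-0.08  0.69  0.01] w 15.5 gf 50.0
67.60000000000005 [-0.92066122 -1.24278269  6.28915192]
open t 58.31 [655.   45.   67.6] F [ 0.29  0.28 -0.08] M [-0.04  0.06 -0.01] w 41.5 gf 0.0
wrist puller_top 0.84 [653.  48. 106.]
wrist puller_grip 0.87 [655.2  41.8  88.7]
wrist puller_collar 0.9 [653.9  45.9  54.1]
top knob_grey_center 0.57 [510.6 379.5  62.6]
t 59.76 [654.8  44.9 177.1] F [0.03 0.17 0.12] M [-0.07  0.01  0.02] w 41.9 gf 0.0
```

View pics/zz.png

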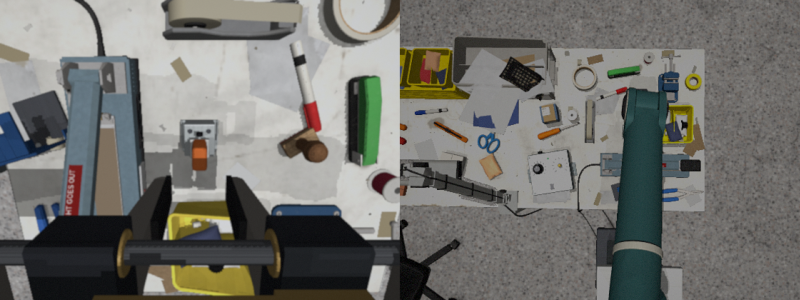

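The puller stands upright on the bench, at (200,150) in the wrist view. The knob is in the bin at (215,265), and the grey knob is still seated.

```bash
python3 -c "
from h import *
print(robot.job_done())"
```

```text
the job is handed in; nothing more can be done
None
```

The job is handed in at about 60 s: the red knob was pulled off with the puller and tipped into the yellow bin, the puller stands upright on the bench, and the grey knob is still seated.

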